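Rack the vials, drop the kickstand and hold the sample-wheel stand upright

ROBOT

A 6-joint arm with a two-finger parallel gripper is mounted at the origin on the work surface. World frame = base frame: x ahead of the robot, y to its left, z up, the work surface at z = 0. Lengths are in mm, angles in rad, forces in N, time in s.
With the tool pointing down it reaches from about 275 to 1000 mm from the base axis. Payload 8.4 kg.
Tool frame: the origin (TCP) lies on the centre line of the jaws, within the pads' length; the fingertips stand 17 mm ahead of it and the grasp point (between the pads) lies 2 mm behind it (r.tcp_to_tips is the z of the fingertips in the tool frame, in mm); z points along the fingers, y is the direction in which the jaws open and shut (so a half turn about z gives the same grasp; the last joint's range is limited). The gripper opens to 85 mm and grips with 20 to 120 N. Pads are 22 mm wide; open, the fingers measure 114 mm over their backs; the gripper's body (76 mm by 85 mm) begins 54 mm behind the grasp point. The pads swing forward as they close: fully open they stand 13 mm farther back than shut.
Start: joints at [-1.159, 0.353, 1.633, -0, 1.155, -0.002], TCP at [251.306, -572.253, 221.581] pointing down, gripper open.
Joint ranges: [-2.63, 2.63], [-0.92, 2.1], [0.06, 2.66], [-1.3, 4.44], [0, 2.69], [-3.02, 3.02]. Speed limits (rad/s): [2.22, 2.22, 2.79, 3.14, 3.14, 3.14].

INTERFACE

Orientations are given as [roll, pitch, yaw] about the fixed x, y, z axes, in that order (R = Rz(yaw) Ry(pitch) Rx(roll)).
In Python, from rig import r, cams, job gives the robot as it stands.
- The arm moves only by the tool drive_tool, never from a script. Its argument "deltas" is a list of rows, each a list of 4 numbers: the shift along the tool's x, y, z in cm, then the turn about the tool's z in rad. In form: [[x, y, z, roll], ...]. A call has 1 to 12 rows; each row shifts and turns the commanded pose from where the row before left it, along the tool's axes as they then stand; what a row does not reach is not made up. A row lasts 1/12 s, in which the tool goes at most 41.7 mm and 7.16 degrees, less where a joint would pass 70% of its speed; a pose out of reach is approached as far as the arm can. A call with a gripper value outside its range is refused whole. "jaw" is the closure, from 0 (fully open) to 1 (shut), set as the call begins (left out, the last holds). The fingers move at their own pace and stop on an object; "force" is the grip in N (left out, the last holds). Time passes only in rows, so rows that do not move let the fingers close. It gives the time, the measured TCP pose, the force and the opening at its end, in the units of the state.
- r.sense(): the state, without advancing time (a new reading comes with each control period).
- cams.grab_frame(name): name is "scene" or "side" or "wrist"; returns (picture, depth): 400x640x3 uint8, red, green, blue; 400x640 float32, mm along the optical axis (not along the pixel's ray), 0 where there is no reading.
- cams.camera_params(name): a dict with "fx", "fy", "cx", "cy" (pixels), "k1" (the pictures are not rectified: a ray, as slopes to the right and down, at radius r is drawn at 1 + k1 r^2 times it, then the intrinsics apply), "R" (3x3) and "t" (3): a world point X has camera coordinates R X + t. Camera axes: x right, y down, z forward; pixel columns grow to the right and rows downward; lengths in mm; the calibration is good to about 2 mm. A picture is of the moment at which its call begins: read the wrist's pose just before it. camera_params takes no time and is no camera call; for the wrist camera it gives the pose at the moment of the call.
- job.sign_off(): hands the job in, once; it reports no verdict.
The state is a dict: "clock": time; "qpos": joint angles; "qvel": joint speeds; "joint_efforts": joint torques, N m; "eef_pos": TCP position; "tcp_rot": TCP orientation; "contact_force": force on the tool from outside, world axes, zero at the start; "wrist_torque": the same for the moment, N m; "opening": opening from 0.0 (shut) to 1.0 (fully open).
Only numpy, scipy, OpenCV 4.12 (cv2) and the standard library are available. Lean on these libraries where they do the work, as an engineer would, in place of code of your own. Each camera call takes 0.05 s, during which the arm holds its last target. There are 200 camera calls.

TASK

Clear the two loose vials from beside the folding stand by standing one on the rubber pad in the middle of each empty pocket of the vial tray, so that its rows are full, and let go of them. Then flip the stand's kickstand down over centre until it snaps fully down, and swing the leaning frame upright by hand and keep holding it there, still, so that a colleague can work on the sample wheel: the frame tips back if released, so the program finishes while holding it upright. Do not tip any vial over, and leave everything else where it stands.

Things in the scene. Friction and masses are not known exactly. Their poses are not given: they have to be found in the camera images.
- stand: fixed grey base of the folding stand, plate 240 (x) x 150 (y, from -60 to +90) x 12 mm. Origin on the bench surface under the middle of the frame's pivot, z up. The frame pivots about the line parallel to the stand's x through its (0, 0, 20) mm. Two rest posts with rubber bumpers, 85 mm tall, rise at x = +-85, y = 40 to 61 mm
- frame: tilting aluminium frame, an inverted U of round tube in its xz plane, uprights at x = +-85 mm. Origin on the pivot line, x along it, z up the frame: vertical when upright. White sample wheel (116 mm across) on its +y side, 16 to 48 mm off its plane; kickstand on its -y side; 0.8 kg in all. Starts leaning 0.38 rad towards the stand's +y on the rest posts; a stop lies 0.02 rad past upright
- bar_mid (a point): middle of the frame's round top bar (14 mm in diameter, along the frame's x, clear for 70 mm to each side), 195 mm above the pivot along the frame's z. About 2 N here lifts the leaning frame, 0.6 N holds it upright; let go, the wheel's weight always tips it back towards the stand's +y, kickstand down or not
- leg (a joint): kickstand hinge on the frame, rad: 0 = folded (leg along the frame's +x and 10 degrees up), 1.745 = fully down (along the frame's -z, its foot just off the bench when the frame is upright). Turns about the frame's y from +x towards -z. Over-centre spring: below 0.87 it returns the leg to 0, above it snaps it to 1.745; at most 0.22 N m, about 4 N at leg_push
- leg_pivot (a point): kickstand hinge point, fixed on the frame at its (-40, -28, 95) mm, hinge axis along the frame's y
- leg_push (a point): point on the centreline of the kickstand's leg, 60 mm from the hinge axis, 52 mm out from leg_pivot towards the frame's -y; turns with the leg. The leg is a round dark steel bar 10 mm in diameter
- leg_foot (a point): centre of the rubber foot (18 mm in diameter) at the leg's end, 102 mm from the hinge axis, 59 mm out from leg_pivot towards the frame's -y; turns with the leg
- tray: fixed grey vial tray, 125 x 125 mm, 25 mm tall, four square pockets (2 by 2, centres at x, y = +-30 mm in its frame, each 55 mm wide, floor 5 mm above the bench, walls and dividers 5 mm thick and 25 mm tall). Origin at the centre of its underside
- spot1: flat round dark rubber pad (24 mm across, 1 mm thick, part of the floor) in the middle of one of the two empty tray pockets; origin at the pocket's centre on its floor
- spot2: the same pad in the other empty pocket
- vial1: loose glass vial with an aluminium cap, 23 mm in diameter (cap 21 mm), 75 mm tall, about 35 g, origin at the centre of its underside, z up its axis, standing on the bench on the kickstand's side of the stand, near where its foot comes down
- vial2: the other loose glass vial with an aluminium cap, 23 mm in diameter (cap 21 mm), 75 mm tall, about 35 g, origin at the centre of its underside, z up its axis, standing beside it
- seated1: bystander: glass vial with an aluminium cap, 23 mm in diameter (cap 21 mm), 75 mm tall, about 35 g, origin at the centre of its underside, z up its axis, already in a tray pocket
- seated2: bystander: the same, in another pocket
- beaker: bystander: empty glass beaker, 72 mm across, 85 mm tall, origin at its underside, behind the work area
- solvent: bystander: amber solvent bottle, 68 mm across, 160 mm tall, origin at its underside, behind the work area
- capbox: bystander: cardboard box 60 x 110 x 45 mm, origin at its underside, behind the work area
- driver: bystander: screwdriver lying near the robot's base
- notepad: bystander: paper notepad 100 x 140 x 12 mm, near the robot's base, origin at its underside
- jar: bystander: white jar 56 mm across, 70 mm tall, origin at its underside, near the robot's base

How it is judged (in metres and radians):
On the way, in this order (a step that is already met when the one before it is completed fails the run):
1. both loose vials stand in the two empty pockets, let go ((((horizontal distance between vial1 and spot1 below 0.011 m and z of vial1 in the frame of tray below 0.01 m and angle between vial1's own z axis and vertical below 0.15 rad) and (horizontal distance between vial2 and spot2 below 0.011 m and z of vial2 in the frame of tray below 0.01 m and angle between vial2's own z axis and vertical below 0.15 rad)) or ((horizontal distance between vial1 and spot2 below 0.011 m and z of vial1 in the frame of tray below 0.01 m and angle between vial1's own z axis and vertical below 0.15 rad) and (horizontal distance between vial2 and spot1 below 0.011 m and z of vial2 in the frame of tray below 0.01 m and angle between vial2's own z axis and vertical below 0.15 rad))) and contact force between the fingers and vial1 below 0.05 N and contact force between the fingers and vial2 below 0.05 N), for 0.2 s.
2. the kickstand is flipped fully down (value of joint leg above 1.6 rad), for 0.2 s.
3. the fingers hold the frame upright with the kickstand down (value of joint leg above 1.6 rad and angle between frame's own z axis and vertical below 0.08 rad and contact force between the fingers and frame above 0.2 N and angular speed of frame below 0.1 rad/s), for 0.3 s.
At the end, for the whole second after the job is handed in: Loose vials stand upright, released, one on each pad of the two formerly empty pockets (within 11 mm of its centre); kickstand above 1.6 rad; frame still and within 0.08 rad of upright, the fingers bearing on it with more than 0.2 N (all of step 1 and all of step 3); the arm keeps its last pose, push and grip.
It fails at once if a loose vial tipped over (angle between any of vial1, vial2's own z axis and vertical above 0.8 rad).
It fails at once if a bystander was displaced more than 40 mm (distance of any of seated1, seated2, beaker, solvent, capbox, driver, notepad, jar from where it was at the start of the episode above 0.04 m).
It also fails if it takes over 72 s, if anything falls off the work surface, if the arm or the gripper's body presses on something with over 40 N, if the wrist force passes 120 N, or if a joint passes its speed limit or range.

## Working session

There is one attempt and no reset: what is moved stays moved. The work goes in short steps, Python scripts to look and compute and a tool call to move; the robot and the scene stay as the last step left them, time stands still between calls to the robot, and variables do not carry over. Pictures are saved under pics/ and viewed, about 8 in all and at most 12, crops included, and the job is handed in when it is done.

Besides the shell and the picture viewer there is one more tool, called after ">>>" in YAML: its name, and indented under it one key for each argument. drive_tool: Moves the arm, as the interface text tells. Its arguments: {"type":"object","properties":{"deltas":{"type":"array"},"jaw":{"type":"number"},"force":{"type":"number"}},"required":["deltas"]}

```bash
mkdir -p pics; ls; cat > h.py <<'E'
import numpy as np, cv2
from rig import r, cams, job
def world(name,u,v,d,P=None):
    P=P or cams.camera_params(name)
    x=(u-P["cx"])/P["fx"]; y=(v-P["cy"])/P["fy"]
    rd=np.hypot(x,y); ru=rd
    for _ in range(20): ru=rd/(1+P["k1"]*ru*ru)
    s=ru/rd if rd>0 else 1
    return np.array(P["R"]).T@(np.array([x*s*d,y*s*d,d])-np.array(P["t"]))
def cloud(name,D,P):
    v,u=np.mgrid[0:400,0:640]
    x=(u-P["cx"])/P["fx"]; y=(v-P["cy"])/P["fy"]; rd=np.hypot(x,y); ru=rd.copy()
    for _ in range(20): ru=rd/(1+P["k1"]*ru*ru)
    s=np.where(rd>0,ru/np.maximum(rd,1e-9),1)
    C=np.stack([x*s*D,y*s*D,D],-1)
    return (C-np.array(P["t"]))@np.array(P["R"])
def snap(name):
    P=cams.camera_params(name); I,D=cams.grab_frame(name)
    cv2.imwrite(f"pics/{name}_raw.png",I[:,:,::-1]); np.savez(f"{name}.npz",I=I,D=D,W=cloud(name,D,P))
    return I,D,P
E
python3 - <<'E'
from h import *
for n in ("scene","side"):
    I,D,P=snap(n); print(n,P["fx"],P["k1"],-np.array(P["R"]).T@np.array(P["t"]))
    
a=cv2.imread("pics/scene_raw.png");b=cv2.imread("pics/side_raw.png")
cv2.imwrite("pics/a1.png",cv2.resize(a,(800,500)));cv2.imwrite("pics/b1.png",cv2.resize(b,(800,500)))
print(r.sense())
E
```

```text
pics
scene 448.69013888216466 -0.00869599946915699 [1246.6536141  -939.18885888  976.35692339]
side 376.3141595922452 0.007201252519466034 [331.30197    770.46213668 803.68831358]
{'clock': 0.1, 'qpos': array([-1.15941781e+00,  3.53572301e-01,  1.63404238e+00, -1.38126445e-05,
        1.15520496e+00, -2.41850856e-03]), 'qvel': array([ 0.00047057, -0.00216212, -0.00336545, -0.00013521,  0.00060027,
        0.00117859]), 'joint_efforts': array([-2.27887685e-03, -6.06357694e+01, -3.42819393e+01, -1.43764182e-04,
        3.84537314e-03, -3.44415866e-06]), 'eef_pos': array([ 251.11876257, -571.86249313,  220.94831804]), 'tcp_rot': array([-3.14036564e+00,  9.66252729e-06,  4.13802615e-01]), 'contact_force': array([-0.20935955, -0.12646032,  0.31487142]), 'wrist_torque': array([ 0.00925632,  0.03517784, -0.02456459]), 'opening': 0.9977195017721813}
```

View pics/a1.png

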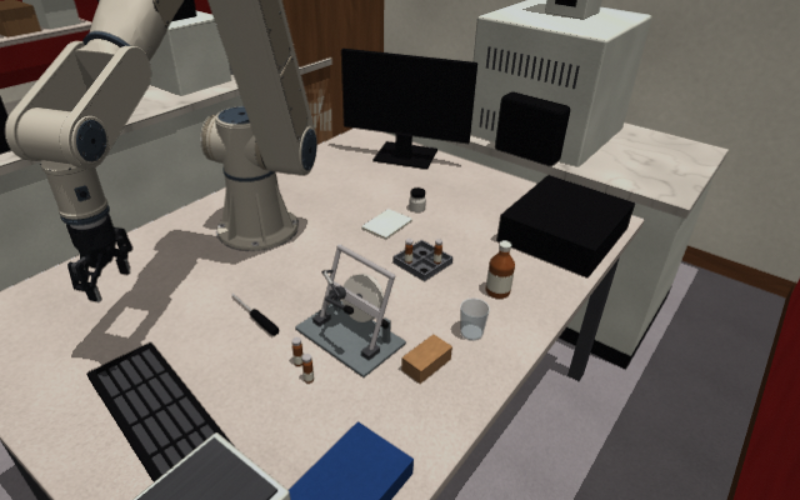

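View pics/b1.png

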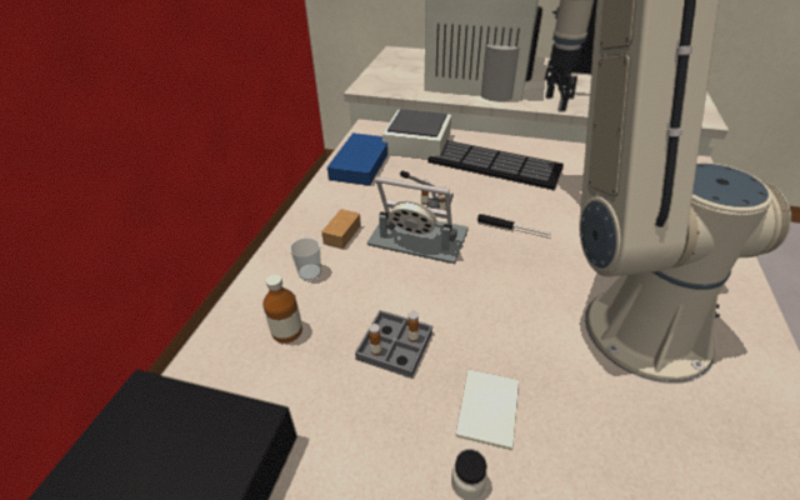

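```bash
python3 - <<'E'
from h import *
a=cv2.imread("pics/scene_raw.png");b=cv2.imread("pics/side_raw.png")
A=cv2.resize(a[185:315,220:370],None,fx=4,fy=4,interpolation=cv2.INTER_CUBIC)
cv2.imwrite("pics/a2.png",A)
cv2.imwrite("pics/b2.png",cv2.resize(b[130:310,270:400],None,fx=3.3,fy=3.3,interpolation=cv2.INTER_CUBIC))
# top-down height map from both clouds
for n in ("scene","side"):
    z=np.load(n+".npz");W=z["W"];D=z["D"];I=z["I"]
    m=(D>0)&(W[...,0]>250)&(W[...,0]<800)&(W[...,1]>-400)&(W[...,1]<350)&(W[...,2]>-20)&(W[...,2]<260)
    p=W[m];g=np.median(p[np.abs(p[:,2])<8][:,2]);print(n,"table z",g,len(p))
    H=np.zeros((750,550),np.uint8);o=np.argsort(p[:,2])
    q=p[o]
    for x,y,zz in q: cv2.circle(H,(int(350-y),int(800-x)) if 0 else (int(x-250),int(350-y)),1,int(np.clip(zz*1.1+30,20,255)),-1)
    cv2.imwrite(f"pics/top_{n}.png",cv2.applyColorMap(H,cv2.COLORMAP_JET))
t=np.hstack([cv2.imread("pics/top_scene.png")[:,:500],cv2.imread("pics/top_side.png")[:,:500]])
cv2.imwrite("pics/top.png",cv2.resize(t,None,fx=.8,fy=.8,interpolation=cv2.INTER_AREA))
E
```

```text
scene table z 0.15496389432251095 24750
side table z -0.14904530119469048 36950
```

View pics/a2.png

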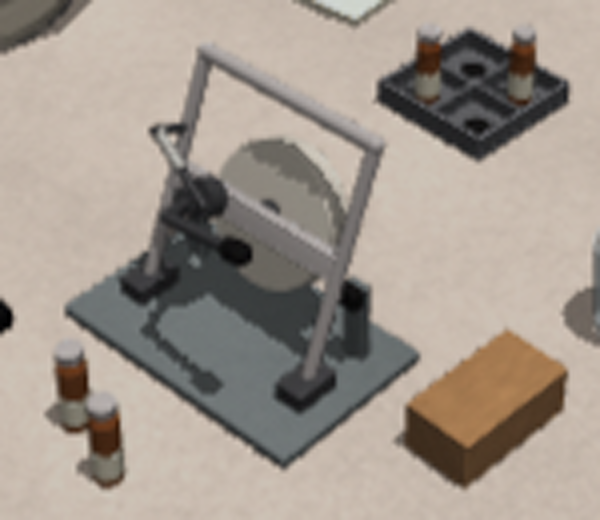

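View pics/top.png

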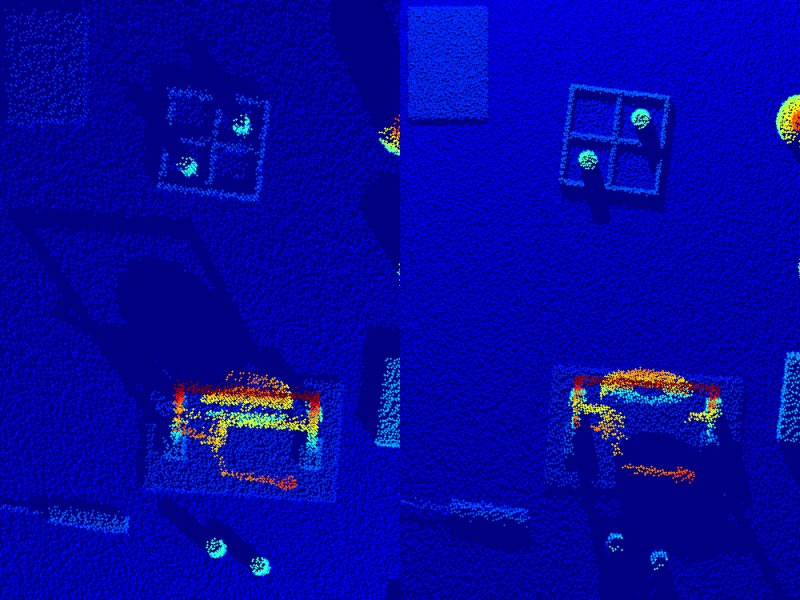

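View pics/b2.png

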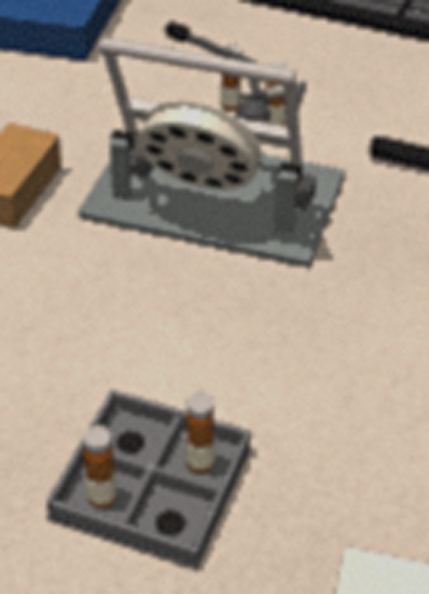

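```bash
python3 - <<'E'
from h import *
ps={}
for n in ("scene","side"):
    z=np.load(n+".npz");W=z["W"];m=z["D"]>0;ps[n]=W[m]
def sel(p,x,y,z): return p[(p[:,0]>x[0])&(p[:,0]<x[1])&(p[:,1]>y[0])&(p[:,1]<y[1])&(p[:,2]>z[0])&(p[:,2]<z[1])]
for n,p in ps.items():
    print(n)
    q=sel(p,(430,600),(90,260),(20,32)); print("tray",len(q),cv2.minAreaRect(q[:,:2].astype(np.float32)),np.percentile(q[:,2],50))
    q=sel(p,(400,700),(-290,-90),(7,17)); print("plate",len(q),cv2.minAreaRect(q[:,:2].astype(np.float32)))
    for nm,(x,y) in dict(v1=(518,-335),v2=(575,-358),s1=(484,146),s2=(550,200)).items():
        q=sel(p,(x-22,x+22),(y-22,y+22),(69,82)); 
        if len(q)>4: c,rad=cv2.minEnclosingCircle(q[:,:2].astype(np.float32));print(nm,len(q),c,rad,q[:,:].mean(0))
        q=sel(p,(x-22,x+22),(y-22,y+22),(35,82)); 
        if len(q)>4: c,rad=cv2.minEnclosingCircle(q[:,:2].astype(np.float32));print("   body",len(q),c,rad)
    q=sel(p,(440,680),(-180,-110),(192,230)); 
    vx,vy,x0,y0=cv2.fitLine(q[:,:2].astype(np.float32),cv2.DIST_L2,0,.01,.01).ravel();print("bar",len(q),q.min(0),q.max(0),q.mean(0),np.arctan2(vy,vx))
    q=sel(p,(500,640),(-270,-220),(80,200));
    o=np.argsort(q[:,0]); print("leg",len(q)); print(q[o][::max(1,len(q)//14)].round())
E
```

```text
scene
tray 248 ((516.8671875, 169.79263305664062), (132.32627868652344, 129.1905059814453), 83.65310668945312) 23.76802141483191
plate 2112 ((554.2171630859375, -195.51844787597656), (151.7305145263672, 242.71481323242188), 86.42716979980469)
v1 43 (520.1083374023438, -333.9937438964844) 12.702585220336914 [ 520.48408322 -335.65554028   74.91140319]
   body 113 (519.9469604492188, -334.5716857910156) 12.879288673400879
v2 45 (575.3423461914062, -357.4333190917969) 12.036172866821289 [ 575.29267229 -358.47186693   74.7065825 ]
   body 115 (576.0554809570312, -357.7367858886719) 12.76104736328125
s1 25 (483.3120422363281, 143.26507568359375) 12.190022468566895 [484.81015667 141.95701041  77.57389058]
   body 74 (484.61767578125, 139.07789611816406) 14.559165000915527
s2 24 (552.0242309570312, 193.8270263671875) 11.219439506530762 [553.20499533 193.45331003  76.38271807]
   body 79 (554.9622802734375, 192.4998321533203) 14.432136535644531
bar 266 [ 468.54160559 -153.75693807  192.11146426] [ 649.06618385 -125.78818499  211.42774882] [ 564.12543005 -140.76404162  204.29651276] -0.0679705
[... 1076 characters left out ...]
869140625) 11.843281745910645
s2 60 (550.3019409179688, 201.1092529296875) 11.217337608337402 [550.61483285 202.37615471  78.10334218]
   body 147 (550.781005859375, 201.75531005859375) 11.887273788452148
bar 292 [ 468.4258046  -143.57655331  193.41695653] [ 649.36024155 -120.2754621   209.86734896] [ 556.28615094 -129.50640345  203.61857701] -0.07004818
leg 96
[[ 528. -234.  143.]
 [ 541. -233.  145.]
 [ 549. -239.  148.]
 [ 557. -242.  145.]
 [ 562. -238.  143.]
 [ 568. -236.  151.]
 [ 574. -244.  152.]
 [ 580. -242.  153.]
 [ 586. -241.  149.]
 [ 593. -241.  152.]
 [ 596. -241.  162.]
 [ 599. -240.  162.]
 [ 603. -241.  161.]
 [ 606. -242.  160.]
 [ 611. -245.  158.]
 [ 614. -245.  161.]]
```

```bash
cat >> h.py <<'E'
def plan(x,y,z,yaw,nrows=None,step=38.,turn=.12):
    """rows (rounded) from measured pose, straight shift with tool kept vertical"""
    s=r.sense(); p=np.array(s["eef_pos"]); y0=s["tcp_rot"][2]; d=np.array([x,y,z])-p; dy=(yaw-y0+np.pi)%(2*np.pi)-np.pi
    n=nrows or int(max(np.ceil(np.linalg.norm(d)/step),np.ceil(abs(dy)/turn),1)); rows=[]; a=y0; q=p.copy()
    for i in range(n):
        w=p+d*(i+1)/n-q; c,sn=np.cos(a),np.sin(a)
        row=[round((c*w[0]+sn*w[1])/10,1),round((sn*w[0]-c*w[1])/10,1),round(-w[2]/10,1),round(-(y0+dy*(i+1)/n-a),2)]
        rows.append(row); l=np.array(row)*10; q=q+[c*l[0]+sn*l[1],sn*l[0]-c*l[1],-l[2]]; a-=row[3]
    print(rows,"end",q.round(1),round(a,3))
E
python3 - <<'E'
from h import *
P=cams.camera_params("wrist"); R=np.array(P["R"]);c=-R.T@np.array(P["t"]);s=r.sense()
from scipy.spatial.transform import Rotation as Ro
T=Ro.from_euler("xyz",s["tcp_rot"]).as_matrix()
print(T.T@(c-s["eef_pos"]),(T.T@R.T).round(3),P["fx"])
plan(545,-346,225,-.4)
E
```

```text
[  83.55524472    1.01201331 -152.16986905] [[-0.    -0.946 -0.325]
 [ 1.    -0.    -0.   ]
 [-0.    -0.325  0.946]] 317.87782720565144
[[np.float64(3.6), np.float64(-0.9), np.float64(-0.0), np.float64(0.08)], [np.float64(3.5), np.float64(-1.2), np.float64(-0.1), np.float64(0.08)], [np.float64(3.4), np.float64(-1.4), np.float64(-0.0), np.float64(0.08)], [np.float64(3.3), np.float64(-1.7), np.float64(-0.1), np.float64(0.09)], [np.float64(3.1), np.float64(-2.0), np.float64(-0.0), np.float64(0.08)], [np.float64(3.0), np.float64(-2.3), np.float64(-0.0), np.float64(0.08)], [np.float64(2.7), np.float64(-2.5), np.float64(-0.1), np.float64(0.08)], [np.float64(2.6), np.float64(-2.6), np.float64(-0.0), np.float64(0.08)], [np.float64(2.3), np.float64(-2.9), np.float64(-0.1), np.float64(0.08)], [np.float64(2.1), np.float64(-3.1), np.float64(-0.0), np.float64(0.08)]] end [ 545.  -345.9  224.9] -0.396
```

>>> drive_tool:
  deltas:
    - [3.6, -0.9, 0, 0.08]
    - [3.5, -1.2, -0.1, 0.08]
    - [3.4, -1.4, 0, 0.08]
    - [3.3, -1.7, -0.1, 0.09]
    - [3.1, -2.0, 0, 0.08]
    - [3.0, -2.3, 0, 0.08]
    - [2.7, -2.5, -0.1, 0.08]
    - [2.6, -2.6, 0, 0.08]
    - [2.3, -2.9, -0.1, 0.08]
    - [2.1, -3.1, 0, 0.08]
    - [0, 0, 0, 0]
    - [0, 0, 0, 0]
  jaw: 0.45
  force: 20

```text
clock: 1.1
eef_pos: [546.3, -344.8, 225.0]
tcp_rot: [-3.141, 0.001, -0.392]
contact_force: [-1.0, 0.2, 0.6]
opening: 0.548
```

```bash
python3 - <<'E'
from h import *
I,D,P=snap("wrist");s=r.sense();print(s["eef_pos"],s["tcp_rot"],s["opening"],s["contact_force"])
p=np.load("wrist.npz")["W"][D>0]
for x,y in((520,-334),(576,-357)):
    q=p[(np.hypot(p[:,0]-x,p[:,1]-y)<24)&(p[:,2]>69)&(p[:,2]<82)];print(len(q))
    if len(q)>5: print(cv2.minEnclosingCircle(q[:,:2].astype(np.float32)),q.mean(0))
cv2.imwrite("pics/w1.png",I[:,:,::-1])
E
```

```text
[ 545.11019397 -345.74565289  225.00683374] [ 3.14137678e+00  1.17788907e-03 -3.93314254e-01] 0.5479298992349569 [ 0.48051206  0.22211775 -0.59845606]
330
((519.9559326171875, -332.339599609375), 10.389446258544922) [ 520.72481976 -332.74176026   74.52422779]
369
((574.5462646484375, -355.0754699707031), 10.449034690856934) [ 574.91678855 -355.02146797   74.75972297]
```

View pics/w1.png

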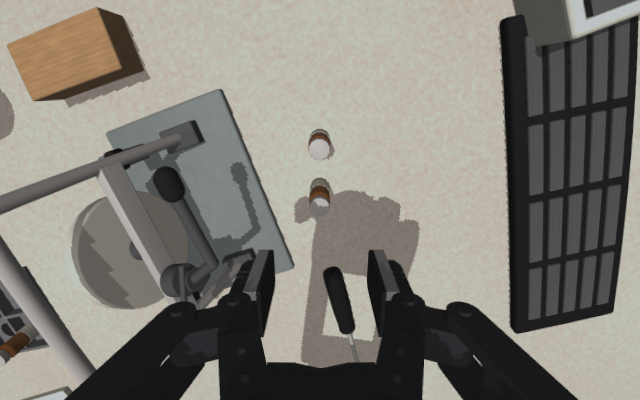

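```bash
python3 - <<'E'
from h import *
plan(520.2,-332.5,225,-.393)
E
```

```text
[[np.float64(-2.8), np.float64(-0.3), np.float64(0.0), np.float64(-0.0)]] end [ 520.4 -332.2  225. ] -0.393
```

>>> drive_tool:
  deltas:
    - [-2.8, -0.3, 0, 0]
    - [0, 0, 0, 0]
    - [0, 0, 3.5, 0]
    - [0, 0, 3.5, 0]
    - [0, 0, 3.5, 0]
    - [0, 0, 3.5, 0]
    - [0, 0, 2.5, 0]
    - [0, 0, 1.0, 0]
    - [0, 0, 0, 0]
    - [0, 0, 0, 0]

```text
clock: 1.98
eef_pos: [520.3, -333.6, 51.2]
tcp_rot: [3.141, -0.0, -0.397]
contact_force: [0.8, 0.0, 0.4]
opening: 0.549
```

>>> drive_tool:
  deltas:
    - [0, 0, 0, 0]
    - [0, 0, 0, 0]
    - [0, 0, 0, 0]
    - [0, 0, 0, 0]
    - [0, 0, 0, 0]
    - [0, 0, 0, 0]
    - [0, 0, 0, 0]
    - [0, 0, 0, 0]
    - [0, 0, 0, 0]
    - [0, 0, 0, 0]
  jaw: 1
  force: 20

```text
clock: 2.82
eef_pos: [521.8, -333.5, 52.5]
tcp_rot: [3.141, -0.003, -0.396]
contact_force: [-0.4, 0.5, 7.6]
opening: 0.234
```

>>> drive_tool:
  deltas:
    - [0, 0, -1.0, 0]
    - [0, 0, -3.5, 0]
    - [0, 0, -4.0, 0]
    - [0, 0, -4.0, 0]
    - [0, 0, -4.0, 0]
    - [0, 0, -4.0, 0]
    - [0, 0, -3.5, 0]
    - [0, 0, 0, 0]
    - [0, 0, 0, 0]

```text
clock: 3.57
eef_pos: [521.4, -333.2, 294.1]
tcp_rot: [3.141, -0.006, -0.396]
contact_force: [-0.4, 0.4, -2.0]
opening: 0.23
```

```bash
python3 - <<'E'
from h import *
s=r.sense();print(s["eef_pos"],s["opening"])
plan(500,173,290,.5)
E
```

```text
[ 521.42849358 -333.23633339  294.14907628] 0.23047071074545145
[[np.float64(-1.5), np.float64(-3.3), np.float64(0.0), np.float64(-0.06)], [np.float64(-1.4), np.float64(-3.3), np.float64(0.1), np.float64(-0.07)], [np.float64(-1.1), np.float64(-3.5), np.float64(-0.0), np.float64(-0.06)], [np.float64(-0.9), np.float64(-3.5), np.float64(0.0), np.float64(-0.07)], [np.float64(-0.6), np.float64(-3.6), np.float64(0.0), np.float64(-0.06)], [np.float64(-0.4), np.float64(-3.5), np.float64(0.1), np.float64(-0.06)], [np.float64(-0.2), np.float64(-3.7), np.float64(0.0), np.float64(-0.07)], [np.float64(-0.0), np.float64(-3.6), np.float64(0.0), np.float64(-0.06)], [np.float64(0.3), np.float64(-3.6), np.float64(0.1), np.float64(-0.07)], [np.float64(0.5), np.float64(-3.6), np.float64(-0.0), np.float64(-0.06)], [np.float64(0.7), np.float64(-3.5), np.float64(0.0), np.float64(-0.06)], [np.float64(0.9), np.float64(-3.5), np.float64(0.1), np.float64(-0.07)], [np.float64(1.2), np.float64(-3.4), np.float64(-0.0), np.float64(-0.06)], [np.float64(1.4), np.float64(-3.4), np.float64(0.0), np.float64(-0.07)]] end [500.  173.1 290.1] 0.504
```

>>> drive_tool:
  deltas:
    - [-1.5, -3.3, 0, -0.06]
    - [-1.4, -3.3, 0, -0.07]
    - [-1.1, -3.5, 0, -0.06]
    - [-0.9, -3.5, 0, -0.07]
    - [-0.6, -3.6, 0, -0.06]
    - [-0.4, -3.5, 0, -0.06]
    - [-0.2, -3.7, 0, -0.07]
    - [0, -3.6, 0, -0.06]
    - [0.3, -3.6, 0, -0.07]
    - [0.5, -3.6, 0, -0.06]
    - [0.7, -3.5, 0, -0.06]
    - [0.9, -3.5, 0.1, -0.07]

```text
clock: 4.57
eef_pos: [500.6, 102.4, 288.6]
tcp_rot: [-3.141, 0.002, 0.377]
contact_force: [1.2, -0.2, -0.6]
opening: 0.23
```

>>> drive_tool:
  deltas:
    - [1.2, -3.4, 0, -0.06]
    - [1.4, -3.4, 0, -0.07]
    - [0, 0, 0, 0]
    - [0, 0, 0, 0]
    - [0, 0, 0, 0]

```text
clock: 4.98
eef_pos: [498.3, 173.3, 288.5]
tcp_rot: [3.142, 0.002, 0.504]
contact_force: [-0.1, 0.1, 0.2]
opening: 0.231
```

```bash
python3 - <<'E'
from h import *
I,D,P=snap("wrist");s=r.sense();print(s["eef_pos"],s["tcp_rot"],s["opening"],s["contact_force"])
p=np.load("wrist.npz")["W"][D>0]
for x,y in((484,147),(551,200)):
    q=p[(np.hypot(p[:,0]-x,p[:,1]-y)<24)&(p[:,2]>74)&(p[:,2]<87)];print(len(q))
    if len(q)>5: print(cv2.minEnclosingCircle(q[:,:2].astype(np.float32)),q.mean(0))
q=p[(p[:,0]>430)&(p[:,0]<620)&(p[:,1]>90)&(p[:,1]<260)&(p[:,2]>20)&(p[:,2]<30)];print(len(q),cv2.minAreaRect(q[:,:2].astype(np.float32)))
cv2.imwrite("pics/w2.png",I[:,:,::-1])
E
```

```text
[498.58176522 172.77026034 288.7831082 ] [3.14147252e+00 1.79852066e-03 5.03051805e-01] 0.23187702572274524 [-0.64764494 -0.03933822 -0.68534641]
244
((483.9187316894531, 147.20924377441406), 10.464051246643066) [484.41144842 147.46065892  79.68545104]
286
((550.9912719726562, 199.35044860839844), 10.52804946899414) [550.9535362  199.49631304  79.7477024 ]
2205 ((517.4425048828125, 173.1599578857422), (125.76676177978516, 125.80692291259766), 83.07637786865234)
```

View pics/w2.png

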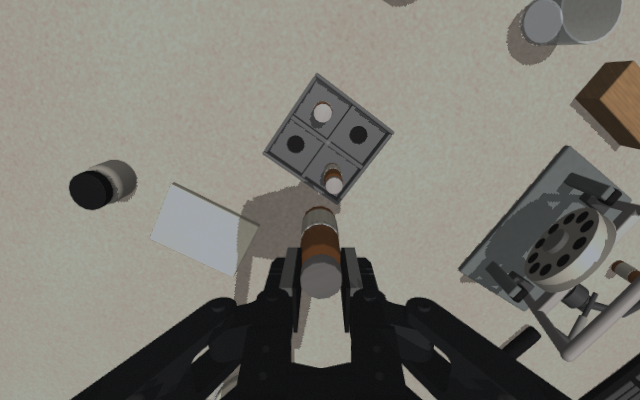

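```bash
python3 - <<'E'
from h import *
for u,v in((296,144),(358,134)):
    z=np.load("wrist.npz"); print(z["W"][v,u])
W=np.load("wrist.npz")["W"].reshape(-1,3)
P=cams.camera_params("wrist");s=r.sense();p=s["eef_pos"]
q=W[(np.hypot(W[:,0]-p[0],W[:,1]-p[1])<22)&(W[:,2]>306)&(W[:,2]<325)];print(len(q));
if len(q)>5: print(cv2.minEnclosingCircle(q[:,:2].astype(np.float32)),q.mean(0),p)
plan(491.7,207.1,289,.55)
E
```

```text
[492.78008578 207.68245248   5.59350972]
[545.48036506 140.3087403    5.59708371]
2572
((503.5564880371094, 175.5418701171875), 21.147903442382812) [500.89818321 173.99520355 312.99902494] [498.58176522 172.77026034 288.7831082 ]
[[np.float64(1.1), np.float64(-3.3), np.float64(-0.0), np.float64(-0.05)]] end [492.3 207.  288.8] 0.553
```

>>> drive_tool:
  deltas:
    - [1.1, -3.3, 0, -0.05]
    - [0, 0, 0, 0]
    - [0, 0, 4.0, 0]
    - [0, 0, 4.0, 0]
    - [0, 0, 4.0, 0]
    - [0, 0, 4.0, 0]
    - [0, 0, 3.0, 0]
    - [0, 0, 2.0, 0]
    - [0, 0, 1.0, 0]
    - [0, 0, 0.5, 0]
    - [0, 0, 0, 0]
    - [0, 0, 0, 0]

```text
clock: 6.03
eef_pos: [493.8, 207.7, 65.6]
tcp_rot: [3.141, -0.001, 0.553]
contact_force: [-0.0, 0.5, -0.1]
opening: 0.228
```

>>> drive_tool:
  deltas:
    - [-0.1, 0, 0.2, 0]
    - [0, 0, 0.2, 0]
    - [0, 0, 0.2, 0]
    - [0, 0, 0, 0]
    - [0, 0, 0, 0]

```text
clock: 6.45
eef_pos: [492.0, 207.4, 58.8]
tcp_rot: [3.142, -0.0, 0.554]
contact_force: [-0.3, 0.2, -0.2]
opening: 0.227
```

>>> drive_tool:
  deltas:
    - [0, 0, 0.1, 0]
    - [0, 0, 0.1, 0]
    - [0, 0, 0, 0]
    - [0, 0, 0, 0]

```text
clock: 6.78
eef_pos: [492.9, 207.9, 57.5]
tcp_rot: [3.141, -0.002, 0.554]
contact_force: [-1.1, 0.2, 9.2]
opening: 0.233
```

>>> drive_tool:
  deltas:
    - [0, 0, -0.1, 0]
    - [0, 0, 0, 0]
    - [0, 0, 0, 0]
    - [0, 0, 0, 0]
    - [0, 0, 0, 0]
    - [0, 0, 0, 0]
  jaw: 0.5

```text
clock: 7.28
eef_pos: [491.9, 207.3, 57.4]
tcp_rot: [-3.142, 0.0, 0.554]
contact_force: [-0.3, -0.4, 0.5]
opening: 0.496
```

>>> drive_tool:
  deltas:
    - [0, 0, -2.0, 0]
    - [0, 0, -4.0, 0]
    - [0, 0, -4.0, 0]
    - [0, 0, -4.0, 0]
    - [0, 0, -4.0, 0]
    - [0, 0, -4.0, 0]
    - [0, 0, -1.0, 0]
    - [0, 0, 0, 0]

```text
clock: 7.95
eef_pos: [493.8, 208.1, 291.4]
tcp_rot: [3.141, -0.007, 0.554]
contact_force: [0.2, -0.9, 0.2]
opening: 0.506
```

```bash
python3 - <<'E'
from h import *
I,D,P=snap("wrist");s=r.sense();print(s["eef_pos"],s["opening"])
p=np.load("wrist.npz")["W"][D>0]
q=p[(np.hypot(p[:,0]-492,p[:,1]-207)<24)&(p[:,2]>74)&(p[:,2]<87)];print(len(q))
if len(q)>5: print(cv2.minEnclosingCircle(q[:,:2].astype(np.float32)),q.mean(0))
plan(575,-355,290,-.39)
E
```

```text
[492.64184327 207.5604695  288.80811191] 0.4999262837779134
246
((489.3066711425781, 206.2425537109375), 10.318755149841309) [489.67601142 206.52576307  79.67235918]
[[np.float64(-1.5), np.float64(3.5), np.float64(-0.0), np.float64(0.06)], [np.float64(-1.3), np.float64(3.5), np.float64(-0.0), np.float64(0.07)], [np.float64(-1.0), np.float64(3.7), np.float64(-0.0), np.float64(0.06)], [np.float64(-0.9), np.float64(3.7), np.float64(-0.0), np.float64(0.06)], [np.float64(-0.6), np.float64(3.7), np.float64(-0.0), np.float64(0.06)], [np.float64(-0.3), np.float64(3.8), np.float64(-0.0), np.float64(0.07)], [np.float64(-0.1), np.float64(3.8), np.float64(-0.1), np.float64(0.06)], [np.float64(0.1), np.float64(3.8), np.float64(0.0), np.float64(0.06)], [np.float64(0.3), np.float64(3.8), np.float64(0.0), np.float64(0.07)], [np.float64(0.6), np.float64(3.7), np.float64(0.0), np.float64(0.06)], [np.float64(0.9), np.float64(3.7), np.float64(0.0), np.float64(0.06)], [np.float64(1.0), np.float64(3.6), np.float64(0.0), np.float64(0.07)], [np.float64(1.3), np.float64(3.6), np.float64(-0.0), np.float64(0.06)], [np.float64(1.5), np.float64(3.5), np.float64(-0.0), np.float64(0.06)], [np.float64(1.8), np.float64(3.3), np.float64(-0.0), np.float64(0.06)]] end [ 575.5 -354.8  289.8] -0.386
```

>>> drive_tool:
  deltas:
    - [-1.5, 3.5, 0, 0.06]
    - [-1.3, 3.5, 0, 0.07]
    - [-1.0, 3.7, 0, 0.06]
    - [-0.9, 3.7, 0, 0.06]
    - [-0.6, 3.7, 0, 0.06]
    - [-0.3, 3.8, 0, 0.07]
    - [-0.1, 3.8, -0.1, 0.06]
    - [0.1, 3.8, 0, 0.06]
    - [0.3, 3.8, 0, 0.07]
    - [0.6, 3.7, 0, 0.06]
    - [0.9, 3.7, 0, 0.06]
    - [1.0, 3.6, 0, 0.07]

```text
clock: 9.0
eef_pos: [556.8, -244.0, 285.8]
tcp_rot: [-3.141, 0.004, -0.209]
contact_force: [0.5, 0.4, -0.3]
opening: 0.503
```

>>> drive_tool:
  deltas:
    - [1.3, 3.6, 0, 0.06]
    - [1.5, 3.5, 0, 0.06]
    - [1.8, 3.3, 0, 0.06]
    - [0, 0, 0, 0]
    - [0, 0, 0, 0]

```text
clock: 9.42
eef_pos: [573.7, -356.3, 285.0]
tcp_rot: [-3.141, 0.005, -0.389]
contact_force: [-0.8, 1.2, -1.0]
opening: 0.501
```

```bash
python3 - <<'E'
from h import *
plan(575,-355,290,-.39)
I,D,P=snap("wrist")
p=np.load("wrist.npz")["W"][D>0]
q=p[(np.hypot(p[:,0]-575,p[:,1]+355)<24)&(p[:,2]>69)&(p[:,2]<82)];print(len(q))
if len(q)>5: print(cv2.minEnclosingCircle(q[:,:2].astype(np.float32)),q.mean(0))
E
```

```text
[[np.float64(0.1), np.float64(-0.2), np.float64(-0.5), np.float64(0.0)]] end [ 575.4 -354.8  290. ] -0.389
251
((574.4044799804688, -354.63165283203125), 10.516695022583008) [ 574.8713455  -355.20375642   74.73900195]
```

>>> drive_tool:
  deltas:
    - [-0.1, -0.1, 0, 0]
    - [0, 0, 4.0, 0]
    - [0, 0, 4.0, 0]
    - [0, 0, 4.0, 0]
    - [0, 0, 4.0, 0]
    - [0, 0, 4.0, 0]
    - [0, 0, 2.3, 0]
    - [0, 0, 1.0, 0]
    - [0, 0, 0, 0]
    - [0, 0, 0, 0]

```text
clock: 10.3
eef_pos: [574.9, -353.1, 56.5]
tcp_rot: [-3.142, -0.0, -0.385]
contact_force: [0.3, 0.1, -0.0]
opening: 0.5
```

>>> drive_tool:
  deltas:
    - [0, 0, 0, 0]
    - [0, 0, 0, 0]
    - [0, 0, 0, 0]
    - [0, 0, 0, 0]
    - [0, 0, 0, 0]
    - [0, 0, 0, 0]
    - [0, 0, 0, 0]
    - [0, 0, 0, 0]
  jaw: 1

```text
clock: 10.97
eef_pos: [575.8, -354.6, 58.0]
tcp_rot: [3.141, -0.004, -0.386]
contact_force: [0.2, 0.1, 8.0]
opening: 0.234
```

>>> drive_tool:
  deltas:
    - [0, 0, -1.0, 0]
    - [0, 0, -3.5, 0]
    - [0, 0, -4.0, 0]
    - [0, 0, -4.0, 0]
    - [0, 0, -4.0, 0]
    - [0, 0, -4.0, 0]
    - [0, 0, -3.5, 0]
    - [0, 0, 0, 0]
    - [0, 0, 0, 0]

```text
clock: 11.72
eef_pos: [575.3, -354.3, 299.6]
tcp_rot: [3.141, -0.006, -0.386]
contact_force: [0.0, -0.2, -1.1]
opening: 0.23
```

```bash
python3 - <<'E'
from h import *
plan(545,140.5,290,.55)
E
```

```text
[[np.float64(-1.5), np.float64(-3.2), np.float64(0.1), np.float64(-0.07)], [np.float64(-1.3), np.float64(-3.3), np.float64(0.0), np.float64(-0.06)], [np.float64(-1.1), np.float64(-3.4), np.float64(0.1), np.float64(-0.07)], [np.float64(-0.9), np.float64(-3.4), np.float64(0.1), np.float64(-0.07)], [np.float64(-0.6), np.float64(-3.5), np.float64(0.0), np.float64(-0.06)], [np.float64(-0.5), np.float64(-3.5), np.float64(0.1), np.float64(-0.07)], [np.float64(-0.1), np.float64(-3.5), np.float64(0.1), np.float64(-0.07)], [np.float64(0.1), np.float64(-3.6), np.float64(0.1), np.float64(-0.07)], [np.float64(0.3), np.float64(-3.5), np.float64(0.0), np.float64(-0.06)], [np.float64(0.5), np.float64(-3.5), np.float64(0.1), np.float64(-0.07)], [np.float64(0.8), np.float64(-3.5), np.float64(0.1), np.float64(-0.07)], [np.float64(1.0), np.float64(-3.3), np.float64(0.0), np.float64(-0.06)], [np.float64(1.2), np.float64(-3.4), np.float64(0.1), np.float64(-0.07)], [np.float64(1.5), np.float64(-3.2), np.float64(0.1), np.float64(-0.07)]] end [545.  140.6 289.6] 0.554
```

>>> drive_tool:
  deltas:
    - [-1.5, -3.2, 0, -0.07]
    - [-1.3, -3.3, 0, -0.06]
    - [-1.1, -3.4, 0, -0.07]
    - [-0.9, -3.4, 0, -0.07]
    - [-0.6, -3.5, 0, -0.06]
    - [-0.5, -3.5, 0, -0.07]
    - [-0.1, -3.5, 0, -0.07]
    - [0.1, -3.6, 0, -0.07]
    - [0.3, -3.5, 0, -0.06]
    - [0.5, -3.5, 0, -0.07]
    - [0.8, -3.5, 0, -0.07]
    - [1.0, -3.3, 0, -0.06]

```text
clock: 12.72
eef_pos: [546.8, 71.6, 294.4]
tcp_rot: [-3.141, 0.002, 0.417]
contact_force: [1.0, 0.3, -0.4]
opening: 0.226
```

>>> drive_tool:
  deltas:
    - [1.2, -3.4, 0, -0.07]
    - [1.5, -3.2, 0, -0.07]
    - [0, 0, 0, 0]
    - [0, 0, 0, 0]
    - [0, 0, 0, 0]

```text
clock: 13.13
eef_pos: [543.2, 140.9, 294.6]
tcp_rot: [-3.141, 0.002, 0.554]
contact_force: [-0.5, -0.7, -0.3]
opening: 0.227
```

```bash
python3 - <<'E'
from h import *
plan(545,140.5,290,.55)
s=r.sense();print(s["eef_pos"])
E
```

```text
[[np.float64(0.1), np.float64(0.1), np.float64(0.5), np.float64(0.0)]] end [544.6 140.6 289.6] 0.554
[543.2190871  140.87918977 294.5969033 ]
```

>>> drive_tool:
  deltas:
    - [0.1, 0.1, 0, 0]
    - [0, 0, 4.0, 0]
    - [0, 0, 4.0, 0]
    - [0, 0, 4.0, 0]
    - [0, 0, 4.0, 0]
    - [0, 0, 3.0, 0]
    - [0, 0, 2.0, 0]
    - [0, 0, 1.0, 0]
    - [0, 0, 0.7, 0]
    - [0, 0, 0, 0]
    - [0, 0, 0, 0]

```text
clock: 14.05
eef_pos: [546.2, 140.6, 69.5]
tcp_rot: [3.141, -0.001, 0.553]
contact_force: [-0.4, 0.0, 0.1]
opening: 0.233
```

>>> drive_tool:
  deltas:
    - [0, 0, 0.1, 0]
    - [0, 0, 0.1, 0]
    - [0, 0, 0, 0]
    - [0, 0, 0, 0]

```text
clock: 14.38
eef_pos: [545.7, 141.0, 67.2]
tcp_rot: [3.141, -0.001, 0.554]
contact_force: [0.5, 0.9, 0.2]
opening: 0.23
```

>>> drive_tool:
  deltas:
    - [-0.1, 0, 0.1, 0]
    - [0, 0, 0.1, 0]
    - [0, 0, 0.1, 0]
    - [0, 0, 0, 0]
    - [0, 0, 0, 0]

```text
clock: 14.8
eef_pos: [544.4, 140.3, 63.4]
tcp_rot: [-3.142, 0.0, 0.554]
contact_force: [-0.5, -0.1, -0.3]
opening: 0.23
```

>>> drive_tool:
  deltas:
    - [0, 0, 0.1, 0]
    - [0, 0, 0.1, 0]
    - [0, 0, 0, 0]
    - [0, 0, 0, 0]

```text
clock: 15.13
eef_pos: [545.8, 140.7, 63.0]
tcp_rot: [3.141, -0.003, 0.554]
contact_force: [-0.7, -0.4, 12.9]
opening: 0.226
```

>>> drive_tool:
  deltas:
    - [0, 0, -0.1, 0]
    - [0, 0, 0, 0]
    - [0, 0, 0, 0]
    - [0, 0, 0, 0]
    - [0, 0, 0, 0]
    - [0, 0, 0, 0]
  jaw: 0.5

```text
clock: 15.63
eef_pos: [544.4, 140.3, 62.4]
tcp_rot: [-3.141, 0.0, 0.554]
contact_force: [-0.0, 0.3, -0.4]
opening: 0.503
```

>>> drive_tool:
  deltas:
    - [0, 0, -2.0, 0]
    - [0, 0, -4.0, 0]
    - [0, 0, -4.0, 0]
    - [0, 0, -4.0, 0]
    - [0, 0, -4.0, 0]
    - [0, 0, -4.0, 0]
    - [0, 0, -2.0, 0]
    - [0, 0, 0, 0]

```text
clock: 16.3
eef_pos: [547.0, 141.0, 308.3]
tcp_rot: [3.139, -0.008, 0.554]
contact_force: [0.8, -0.2, -0.4]
opening: 0.504
```

```bash
python3 - <<'E'
from h import *
I,D,P=snap("wrist");s=r.sense();print(s["eef_pos"],s["opening"])
p=np.load("wrist.npz")["W"][D>0]
for x,y in((491,207),(543.6,140),(484,147),(551,200)):
    q=p[(np.hypot(p[:,0]-x,p[:,1]-y)<24)&(p[:,2]>74)&(p[:,2]<87)]
    if len(q)>5: print(len(q),cv2.minEnclosingCircle(q[:,:2].astype(np.float32)),q.mean(0))
plan(578,-245,300,1.5)
E
```

```text
[545.72888104 140.68761887 305.24863877] 0.49760832277456146
225 ((489.4581604003906, 206.02008056640625), 10.52346420288086) [489.96570295 206.2072746   79.54047292]
229 ((543.7173461914062, 138.13514709472656), 10.48210334777832) [543.84013246 138.50988036  79.69865497]
210 ((483.9293212890625, 146.77281188964844), 10.332283020019531) [484.58264845 147.1661611   79.50425392]
248 ((550.65087890625, 199.35842895507812), 10.524325370788574) [551.06732819 199.33776058  79.57838133]
[[np.float64(-1.6), np.float64(3.1), np.float64(0.0), np.float64(-0.09)], [np.float64(-1.9), np.float64(3.0), np.float64(0.1), np.float64(-0.08)], [np.float64(-2.1), np.float64(2.8), np.float64(0.0), np.float64(-0.09)], [np.float64(-2.3), np.float64(2.7), np.float64(0.1), np.float64(-0.08)], [np.float64(-2.6), np.float64(2.4), np.float64(0.0), np.float64(-0.09)], [np.float64(-2.7), np.float64(2.2), np.float64(0.1), np.float64(-0.09)], [np.float64(-3.0), np.float64(1.9), np.float64(0.0), np.float64(-0.08)], [np.float64(-3.1), np.float64(1.7), np.float64(0.1), np.float64(-0.09)], [np.float64(-3.2), np.float64(1.4), np.float64(0.0), np.float64(-0.08)], [np.float64(-3.3), np.float64(1.1), np.float64(0.1), np.float64(-0.09)], [np.float64(-3.4), np.float64(0.9), np.float64(0.0), np.float64(-0.09)]] end [ 578.2 -244.7  300.2] 1.504
```

Both vials stand within about 2.5 mm of their pads. Next is the kickstand.

>>> drive_tool:
  deltas:
    - [-1.6, 3.1, 0, -0.09]
    - [-1.9, 3.0, 0.1, -0.08]
    - [-2.1, 2.8, 0, -0.09]
    - [-2.3, 2.7, 0.1, -0.08]
    - [-2.6, 2.4, 0, -0.09]
    - [-2.7, 2.2, 0.1, -0.09]
    - [-3.0, 1.9, 0, -0.08]
    - [-3.1, 1.7, 0.1, -0.09]
    - [-3.2, 1.4, 0, -0.08]
    - [-3.3, 1.1, 0.1, -0.09]
    - [-3.4, 0.9, 0, -0.09]
    - [0, 0, 0, 0]
  jaw: 1

```text
clock: 17.35
eef_pos: [576.2, -250.3, 295.1]
tcp_rot: [-3.139, 0.001, 1.507]
contact_force: [-0.4, 0.8, -0.6]
opening: -0.002
```

>>> drive_tool:
  deltas:
    - [0, 0, 3.0, 0]
    - [0, 0, 3.0, 0]
    - [0, 0, 3.0, 0]
    - [0, 0, 1.5, 0]
    - [0, 0, 0, 0]
    - [0, 0, 0, 0]

```text
clock: 17.85
eef_pos: [575.9, -244.3, 190.8]
tcp_rot: [-3.138, -0.001, 1.503]
contact_force: [1.4, -0.1, -0.3]
opening: -0.001
```

```bash
python3 - <<'E'
from h import *
s=r.sense();print(s["eef_pos"],s["opening"],s["tcp_rot"],s["contact_force"])
a,_,_=snap("wrist");b,_,_=snap("scene")
cv2.imwrite("pics/c3.png",np.hstack([cv2.resize(a,(400,250)),cv2.resize(b[175:300,210:410],(400,250),interpolation=cv2.INTER_CUBIC)])[:,:,::-1])
plan(578,-245.5,190,1.5)
E
```

```text
[ 575.89579211 -244.31033087  190.81758764] -0.0012455220967985939 [-3.13809625e+00 -1.27355409e-03  1.50345105e+00] [ 1.35682992 -0.06666266 -0.31833035]
[[np.float64(-0.0), np.float64(0.1), np.float64(0.3), np.float64(0.0)]] end [ 578.5 -245.1  190.3] 1.504
```

View pics/c3.png

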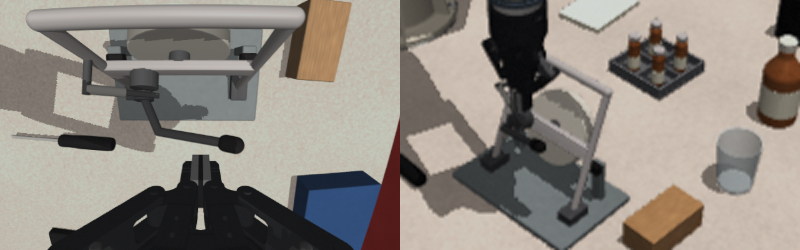

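>>> drive_tool:
  deltas:
    - [0, 0.1, 0.5, 0]
    - [0, 0, 0.5, 0]
    - [0, 0, 0.5, 0]
    - [-0.1, 0, 0.5, 0]
    - [-0.2, 0, 0.5, 0]
    - [-0.2, 0, 0.5, 0]
    - [0, 0, 0, 0]

```text
clock: 18.53
eef_pos: [577.0, -250.3, 161.2]
tcp_rot: [-3.14, -0.0, 1.504]
contact_force: [-0.6, -1.4, 0.4]
opening: -0.003
```

>>> drive_tool:
  deltas:
    - [-0.2, 0, 0.5, 0]
    - [-0.2, 0, 0.5, 0]
    - [-0.2, 0, 0.5, 0]
    - [0, 0, 0, 0]

```text
clock: 18.87
eef_pos: [576.6, -256.3, 146.3]
tcp_rot: [-3.14, -0.0, 1.504]
contact_force: [-0.2, 0.6, -0.8]
opening: 0.002
```

```bash
python3 - <<'E'
from h import *
s=r.sense();print(s["eef_pos"],s["contact_force"])
a,_,_=snap("wrist");b,_,_=snap("scene");c,_,_=snap("side")
cv2.imwrite("pics/c4.png",np.hstack([cv2.resize(b[190:290,220:340],(432,360),interpolation=cv2.INTER_CUBIC),cv2.resize(a[100:400,120:520],(360,360))])[:,:,::-1])
E
```

```text
[ 576.58691438 -256.27128173  146.31560453] [-0.21602948  0.57150761 -0.81125019]
```

View pics/c4.png

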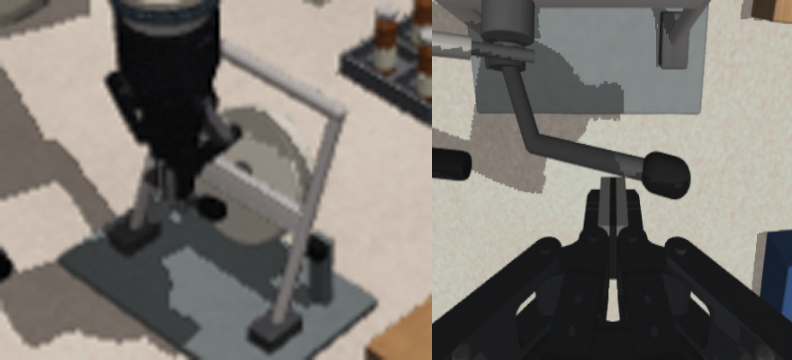

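```bash
python3 - <<'E'
from h import *
z=np.load("wrist.npz");W=z["W"]
# crop (x,y)-> raw: u=120+(x-432)*400/360, v=100+y*300/360
for x,y in((540,140),(580,150),(610,160),(640,168),(665,175),(510,80),(510,30),(605,185),(622,185),(605,200),(622,215)):
    u=round(120+(x-432)/.9);v=round(100+y/1.2);print((x,y),W[v,u].round(0))
E
```

```text
(540, 140) [ 535. -235.  143.]
(580, 150) [ 559. -238.  148.]
(610, 160) [ 576. -242.  152.]
(640, 168) [ 592. -245.  157.]
(665, 175) [ 605. -246.  163.]
(510, 80) [ 518. -209.  130.]
(510, 30) [ 522. -187.  131.]
(605, 185) [ 573. -246.  166.]
(622, 185) [ 582. -247.  166.]
(605, 200) [ 574. -246.  179.]
(622, 215) [ 582. -247.  187.]
```

```bash
python3 - <<'E'
from h import *
print(r.tcp_to_tips)
W=np.load("wrist.npz")["W"]
for x in (606,620):
    u=round(120+(x-432)/.9)
    for v in range(228,262,2): print(x,v,W[v,u].round(0))
z=np.load("scene.npz");p=z["W"][z["D"]>0]
q=p[(abs(p[:,0]-577)<14)&(p[:,1]<-240)&(p[:,1]>-285)&(p[:,2]>60)&(p[:,2]<200)];o=np.argsort(q[:,2]);print(q[o][::4].round(0))
c=cv2.imread("pics/side_raw.png");cv2.imwrite("pics/c5.png",cv2.resize(c[110:220,280:400],None,fx=5,fy=5,interpolation=cv2.INTER_CUBIC))
E
```

```text
17.0
606 228 [ 574. -240.  150.]
606 230 [ 574. -241.  151.]
606 232 [ 574. -241.  152.]
606 234 [ 574. -242.  153.]
606 236 [ 574. -243.  153.]
606 238 [ 574. -244.  154.]
606 240 [ 574. -245.  154.]
606 242 [ 573. -247.  153.]
606 244 [ 564. -326.    1.]
606 246 [ 564. -328.    1.]
606 248 [ 574. -246.  160.]
606 250 [ 574. -246.  163.]
606 252 [ 574. -246.  165.]
606 254 [ 574. -246.  167.]
606 256 [ 574. -246.  168.]
606 258 [ 574. -246.  171.]
606 260 [ 574. -246.  173.]
620 228 [ 582. -241.  150.]
620 230 [ 582. -241.  151.]
620 232 [ 582. -242.  153.]
620 234 [ 582. -243.  153.]
620 236 [ 582. -243.  155.]
620 238 [ 582. -244.  155.]
620 240 [ 582. -245.  155.]
620 242 [ 582. -246.  156.]
620 244 [ 581. -247.  156.]
620 246 [ 581. -249.  154.]
620 248 [ 581. -247.  161.]
620 250 [ 581. -247.  162.]
620 252 [ 581. -247.  164.]
620 254 [ 581. -247.  166.]
620 256 [ 581. -247.  168.]
620 258 [ 581. -247.  170.]
620 260 [ 581. -247.  171.]
[[ 579. -251.  149.]
 [ 585. -250.  155.]
 [ 581. -254.  155.]
 [ 568. -268.  161.]
 [ 575. -271.  163.]
 [ 588. -257.  165.]
 [ 588. -265.  167.]
 [ 580. -264.  168.]
 [ 575. -270.  170.]
 [ 588. -256.  171.]
 [ 573. -268.  172.]
 [ 589. -265.  174.]
 [ 574. -269.  177.]
 [ 587. -267.  178.]
 [ 583. -266.  179.]
 [ 578. -268.  181.]
 [ 576. -271.  182.]
 [ 589. -268.  183.]
 [ 591. -258.  185.]
 [ 586. -265.  187.]
 [ 579. -269.  190.]
 [ 584. -267.  191.]
 [ 591. -266.  193.]
 [ 584. -270.  196.]
 [ 568. -269.  198.]]
```

View pics/c5.png

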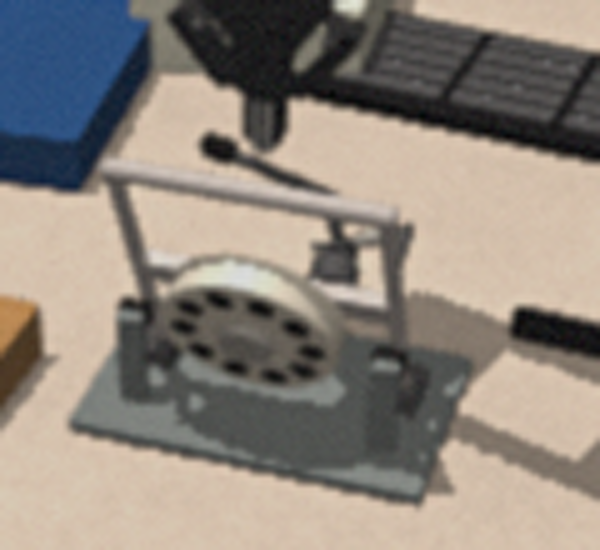

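>>> drive_tool:
  deltas:
    - [0, 0, -0.8, 0]
    - [1.4, 0, 0, 0]
    - [0, 0, 0.4, 0]
    - [0, 0, 0.4, 0]
    - [0, 0, 0.4, 0]
    - [0, 0, 0, 0]

```text
clock: 19.52
eef_pos: [578.4, -242.2, 143.0]
tcp_rot: [3.141, 0.0, 1.504]
contact_force: [1.4, -0.1, 2.6]
opening: 0.0
```

>>> drive_tool:
  deltas:
    - [-0.2, 0, 0.5, 0]
    - [-0.2, 0, 0.5, 0]
    - [-0.2, 0, 0.5, 0]
    - [-0.2, 0, 0.5, 0]
    - [-0.2, 0, 0.5, 0]

```text
clock: 19.93
eef_pos: [577.1, -252.5, 117.9]
tcp_rot: [-3.141, 0.0, 1.504]
contact_force: [-1.2, -1.0, 2.3]
opening: 0.001
```

>>> drive_tool:
  deltas:
    - [-0.2, 0, 0.5, 0]
    - [-0.2, 0, 0.5, 0]
    - [-0.2, 0, 0.5, 0]
    - [-0.2, 0, 0.5, 0]

```text
clock: 20.27
eef_pos: [576.6, -260.2, 97.7]
tcp_rot: [-3.141, -0.0, 1.504]
contact_force: [-0.4, 0.1, 1.4]
opening: 0.002
```

```bash
python3 - <<'E'
from h import *
s=r.sense();print(s["eef_pos"],s["contact_force"])
a,D,_=snap("wrist");b,_,_=snap("scene");W=np.load("wrist.npz")["W"]
m=(D>0)&(a.max(2)<110)&(W[...,2]>25)&(W[...,2]<175)&(W[...,0]>500)&(W[...,0]<660)&(W[...,1]<-190)&(W[...,1]>-300)
q=W[m];o=np.argsort(q[:,0]);print(len(q));print(q[o][::max(1,len(q)//14)].round(0))
E
```

```text
[ 576.58073299 -260.15458428   97.71004398] [-0.40849543  0.11692052  1.41411128]
25366
[[ 500. -193.  137.]
 [ 518. -216.  128.]
 [ 524. -234.  129.]
 [ 532. -244.  129.]
 [ 544. -267.  162.]
 [ 549. -249.  113.]
 [ 557. -257.  115.]
 [ 569. -253.  136.]
 [ 576. -250.  124.]
 [ 583. -250.  147.]
 [ 594. -267.   90.]
 [ 603. -270.  166.]
 [ 609. -250.  171.]
 [ 631. -197.   28.]
 [ 650. -216.   27.]]
```

>>> drive_tool:
  deltas:
    - [-0.2, 0, 0.5, 0]
    - [-0.2, 0, 0.5, 0]
    - [-0.2, 0, 0.5, 0]
    - [-0.2, 0, 0.5, 0]
    - [0, 0, 0, 0]
    - [0, 0, 0, 0]
    - [0, 0, 0, 0]

```text
clock: 20.95
eef_pos: [576.5, -268.1, 78.6]
tcp_rot: [-3.142, -0.0, 1.504]
contact_force: [-0.5, -0.1, 0.1]
opening: -0.001
```

```bash
python3 - <<'E'
from h import *
s=r.sense();print(s["eef_pos"],s["contact_force"])
a,D,_=snap("wrist");b,_,_=snap("scene")
cv2.imwrite("pics/c6.png",np.hstack([cv2.resize(b[190:290,220:340],(432,360),interpolation=cv2.INTER_CUBIC),cv2.resize(a[100:400,120:520],(360,360))])[:,:,::-1])
E
```

```text
[ 576.46987142 -268.08283382   78.57153117] [-0.45394077 -0.13122677  0.06142906]
```

View pics/c6.png

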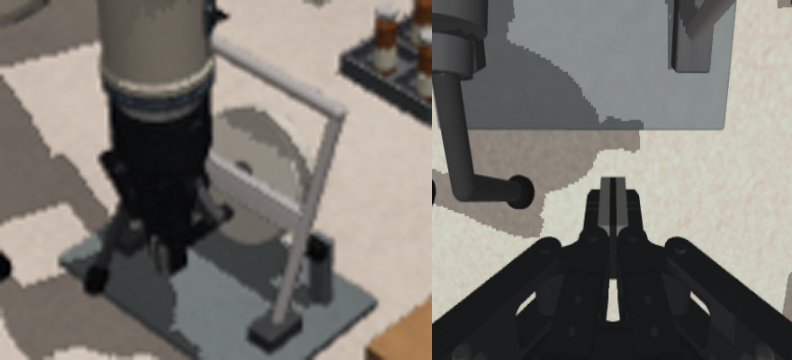

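```bash
python3 - <<'E'
from h import *
W=np.load("wrist.npz")["W"]
for x,y in((450,110),(460,170),(480,190),(500,190),(520,188)):
    u=round(120+(x-432)/.9);v=round(100+y/1.2);print((x,y),W[v,u].round(0))
z=np.load("scene.npz");p=z["W"][z["D"]>0]
q=p[(abs(p[:,0]-520)<40)&(abs(p[:,1]+280)<30)&(p[:,2]>25)&(p[:,2]<130)];o=np.argsort(q[:,2]);print(q[o][::5].round(0))
plan(557,-136,300,0.0)
E
```

```text
(450, 110) [ 515. -215.  124.]
(460, 170) [ 513. -236.  123.]
(480, 190) [ 516. -248.  114.]
(500, 190) [ 515. -260.   92.]
(520, 188) [ 514. -277.   62.]
[[ 514. -295.   43.]
 [ 517. -293.   47.]
 [ 509. -297.   49.]
 [ 512. -292.   51.]
 [ 516. -287.   54.]
 [ 509. -301.   56.]
 [ 511. -290.   57.]
 [ 508. -279.   60.]
 [ 508. -287.   61.]
 [ 507. -290.   63.]
 [ 513. -288.   65.]
 [ 512. -278.   69.]
 [ 509. -275.   73.]
 [ 515. -272.   78.]
 [ 512. -272.   80.]
 [ 513. -265.   84.]
 [ 507. -271.   89.]
 [ 513. -265.   91.]
 [ 508. -263.   95.]
 [ 516. -262.   99.]
 [ 508. -258.  103.]
 [ 510. -256.  107.]]
[[np.float64(1.0), np.float64(-0.2), np.float64(-1.7), np.float64(0.12)], [np.float64(1.0), np.float64(-0.4), np.float64(-1.7), np.float64(0.11)], [np.float64(0.9), np.float64(-0.4), np.float64(-1.7), np.float64(0.12)], [np.float64(0.9), np.float64(-0.5), np.float64(-1.7), np.float64(0.11)], [np.float64(0.8), np.float64(-0.7), np.float64(-1.7), np.float64(0.12)], [np.float64(0.7), np.float64(-0.7), np.float64(-1.7), np.float64(0.11)], [np.float64(0.6), np.float64(-0.8), np.float64(-1.7), np.float64(0.12)], [np.float64(0.6), np.float64(-0.9), np.float64(-1.7), np.float64(0.12)], [np.float64(0.4), np.float64(-0.9), np.float64(-1.7), np.float64(0.11)], [np.float64(0.3), np.float64(-1.0), np.float64(-1.7), np.float64(0.12)], [np.float64(0.2), np.float64(-1.0), np.float64(-1.7), np.float64(0.11)], [np.float64(0.1), np.float64(-1.0), np.float64(-1.7), np.float64(0.12)], [np.float64(-0.0), np.float64(-1.1), np.float64(-1.7), np.float64(0.11)]] end [ 557.4 -135.5  299.8] 0.004
```

>>> drive_tool:
  deltas:
    - [-0.5, 0, -3, 0]
    - [0, 0, -4, 0]
    - [0, 0, -4, 0]
    - [0, 0, -4, 0]
    - [0, 0, -4, 0]
    - [0, 0, -3.5, 0]
    - [0, 0, 0, 0]
  jaw: 0.5

```text
clock: 21.63
eef_pos: [579.2, -274.4, 312.6]
tcp_rot: [3.13, 0.005, 1.504]
contact_force: [1.3, 0.1, 0.6]
opening: 0.5
```

```bash
python3 - <<'E'
from h import *
s=r.sense();print(s["eef_pos"],s["contact_force"],s["opening"])
I,D,P=snap("wrist");W=np.load("wrist.npz")["W"]; p=s["eef_pos"]
q=W[(D>0)&(np.hypot(W[...,0]-p[0],W[...,1]-p[1])<60)&(W[...,2]>p[2]-40)]
print(np.percentile(q[:,2],[0,1,5,20])-p[2])
k=q[q[:,2]<np.percentile(q[:,2],2)]-p;print(k[::max(1,len(k)//10)].round(0))
plan(557,-136,300,-.065,nrows=14)
E
```

```text
[ 579.19420446 -274.43789771  312.58067445] [1.25853276 0.13811398 0.57544721] 0.4995992173435094
[10.07309777 19.63916837 34.44735435 63.22436928]
[[-27.  12.  16.]
 [-25.  11.  17.]
 [-24.  11.  19.]
 [-25.  11.  21.]
 [-25.  12.  24.]
 [ 30.   4.  19.]
 [-31.   8.  21.]
 [-21.   1.  13.]
 [ 21.  -4.  16.]
 [-22.  -7.  14.]
 [-22.  -9.  23.]]
[[np.float64(1.0), np.float64(-0.2), np.float64(0.1), np.float64(0.11)], [np.float64(0.9), np.float64(-0.3), np.float64(0.0), np.float64(0.11)], [np.float64(0.9), np.float64(-0.5), np.float64(0.1), np.float64(0.12)], [np.float64(0.9), np.float64(-0.5), np.float64(0.1), np.float64(0.11)], [np.float64(0.7), np.float64(-0.6), np.float64(0.0), np.float64(0.11)], [np.float64(0.8), np.float64(-0.7), np.float64(0.1), np.float64(0.11)], [np.float64(0.6), np.float64(-0.8), np.float64(0.0), np.float64(0.11)], [np.float64(0.5), np.float64(-0.8), np.float64(0.1), np.float64(0.12)], [np.float64(0.5), np.float64(-0.9), np.float64(0.1), np.float64(0.11)], [np.float64(0.3), np.float64(-0.9), np.float64(0.0), np.float64(0.11)], [np.float64(0.2), np.float64(-1.0), np.float64(0.1), np.float64(0.11)], [np.float64(0.1), np.float64(-1.0), np.float64(0.1), np.float64(0.11)], [np.float64(0.0), np.float64(-1.0), np.float64(0.0), np.float64(0.12)], [np.float64(-0.1), np.float64(-1.0), np.float64(0.1), np.float64(0.11)]] end [ 556.6 -136.   299.8] -0.066
```

>>> drive_tool:
  deltas:
    - [1.0, -0.2, 0, 0.11]
    - [0.9, -0.3, 0, 0.11]
    - [0.9, -0.5, 0, 0.12]
    - [0.9, -0.5, 0, 0.11]
    - [0.7, -0.6, 0, 0.11]
    - [0.8, -0.7, 0, 0.11]
    - [0.6, -0.8, 0, 0.11]
    - [0.5, -0.8, 0, 0.12]
    - [0.5, -0.9, 0, 0.11]
    - [0.3, -0.9, 0, 0.11]
    - [0.2, -1.0, 0, 0.11]
    - [0.1, -1.0, 0, 0.11]

```text
clock: 22.68
eef_pos: [556.9, -154.3, 302.2]
tcp_rot: [-3.141, 0.002, 0.158]
contact_force: [0.0, -0.2, 0.3]
opening: 0.5
```

>>> drive_tool:
  deltas:
    - [0, -1.0, 0, 0.12]
    - [-0.1, -1.0, 0, 0.11]
    - [0, 0, 0, 0]
    - [0, 0, 0, 0]

```text
clock: 23.02
eef_pos: [554.2, -134.9, 302.7]
tcp_rot: [-3.142, 0.001, -0.062]
contact_force: [-0.2, 0.0, -0.5]
opening: 0.498
```

```bash
python3 - <<'E'
from h import *
s=r.sense();print(s["eef_pos"],s["tcp_rot"],s["contact_force"],s["opening"])
I,D,P=snap("wrist");W=np.load("wrist.npz")["W"]; p=s["eef_pos"]
q=W[(D>0)&(abs(W[...,0]-600)<30)&(abs(W[...,1]+140)<25)&(W[...,2]>185)&(W[...,2]<220)]
print(len(q),q.mean(0) if len(q) else 0, q.max(0)[2] if len(q) else 0, np.percentile(q[:,1],[2,98]))
q=W[(D>0)&(abs(W[...,0]-p[0])<14)&(abs(W[...,1]-p[1])<60)&(W[...,2]>p[2]-20)&(W[...,2]<p[2]+50)]-p
print(len(q),q[:,2].min(),q[np.argsort(q[:,2])][:400:30].round(0))
plan(557.5,-136.5,170,-.065)
E
```

```text
[ 554.18786934 -134.89515459  302.74096925] [-3.14152847e+00  1.23617598e-03 -6.16450115e-02] [-0.1760993   0.03071308 -0.54752522] 0.4980370699440336
1370 [ 601.32810991 -138.12248273  206.45683884] 209.81669667188373 [-145.59891128 -130.82557341]
3761 11.18809682267613 [[  0. -23.  11.]
 [ -6. -22.  13.]
 [ -9. -22.  15.]
 [ 12.  25.  16.]
 [ -9.  21.  16.]
 [ 12.  24.  17.]
 [ 10. -25.  17.]
 [ 12.  22.  18.]
 [ -7. -22.  18.]
 [ -7.  21.  19.]
 [-10. -22.  19.]
 [  9. -23.  20.]
 [ -2.  21.  20.]
 [  5. -32.  20.]]
[[np.float64(0.1), np.float64(0.0), np.float64(3.3), np.float64(0.0)], [np.float64(0.1), np.float64(0.1), np.float64(3.3), np.float64(0.0)], [np.float64(0.0), np.float64(-0.0), np.float64(3.4), np.float64(0.0)], [np.float64(0.1), np.float64(0.0), np.float64(3.3), np.float64(0.0)]] end [ 557.3 -136.5  169.9] -0.062
```

>>> drive_tool:
  deltas:
    - [0.1, 0, 3.0, 0]
    - [0.1, 0, 3.0, 0]
    - [0.1, 0, 3.0, 0]
    - [0, 0, 2.5, 0]
    - [0, 0, 1.5, 0]
    - [0, 0, 0, 0]
    - [0, 0, 0, 0]

```text
clock: 23.65
eef_pos: [557.2, -135.8, 172.9]
tcp_rot: [-3.141, 0.002, -0.065]
contact_force: [0.5, -0.9, 0.4]
opening: 0.502
```

>>> drive_tool:
  deltas:
    - [0, 0.6, 0, 0]
    - [0, 0.6, 0, 0]
    - [0, 0.6, -0.2, 0]
    - [0, 0.6, -0.2, 0]
    - [0, 0.6, -0.2, 0]
    - [0, 0.6, -0.2, 0]
    - [0, 0.6, -0.1, 0]
    - [0, 0.6, -0.1, 0]
    - [0, 0.6, -0.1, 0]
    - [0, 0.6, -0.1, 0]
    - [0, 0.5, 0, 0]
    - [0, 0, 0, 0]

```text
clock: 24.65
eef_pos: [553.1, -201.4, 185.4]
tcp_rot: [3.141, 0.0, -0.067]
contact_force: [0.6, 2.0, 0.9]
opening: 0.501
```

```bash
cat > bar.py <<'E'
from h import *
s=r.sense();print(s["eef_pos"],s["contact_force"],s["opening"])
I,D,P=snap("wrist");W=np.load("wrist.npz")["W"]
O=np.array([553.2,-209.]);ex=np.array([np.cos(.065),-np.sin(.065)]);ey=np.array([np.sin(.065),np.cos(.065)])
S=np.dstack([(W[...,:2]-O)@ex,(W[...,:2]-O)@ey,W[...,2]])
q=S[(D>0)&(S[...,0]>25)&(S[...,0]<75)&(S[...,2]>190)&(S[...,2]<228)&(abs(S[...,1])<100)]
print(len(q)); 
if len(q): yc=np.percentile(q[:,1],[2,98]);zt=np.percentile(q[:,2],99);print("y",yc,"z top",zt,"lean",yc.mean()/195)
E
python3 bar.py
```

```text
[ 553.14354181 -201.35883506  185.44111799] [0.62291957 1.96754652 0.88092943] 0.5007969061720542
4358
y [14.02749695 27.15079028] z top 221.95568919584724 lean 0.1055853518783228
```

>>> drive_tool:
  deltas:
    - [0, 0.4, 0, 0]
    - [0, 0.4, 0, 0]
    - [0, 0.4, 0, 0]
    - [0, 0.4, 0, 0]
    - [0, 0.3, 0, 0]
    - [0, 0.1, 0, 0]
    - [0, 0, 0, 0]
    - [0, 0, 0, 0]

```text
clock: 25.37
eef_pos: [552.0, -220.3, 185.5]
tcp_rot: [-3.142, 0.0, -0.066]
contact_force: [-0.4, 0.6, -0.5]
opening: 0.498
```

```bash
python3 bar.py
```

```text
[ 551.9705     -220.28393175  185.53900372] [-0.43758302  0.59670295 -0.50610857] 0.4984867991683758
4423
y [-4.95125837  8.21279386] z top 222.824714973723 lean 0.008362911506078407
```

>>> drive_tool:
  deltas:
    - [0, 0.2, 0, 0]
    - [0, 0.2, 0, 0]
    - [0, 0, 0, 0]
    - [0, 0, 0, 0]
    - [0, 0, 0, 0]

```text
clock: 25.83
eef_pos: [551.7, -224.2, 185.6]
tcp_rot: [-3.142, -0.0, -0.066]
contact_force: [-0.5, 0.1, -0.8]
opening: 0.503
```

>>> drive_tool:
  deltas:
    - [0, 0.1, 0, 0]
    - [0, 0.1, 0, 0]
    - [0, 0, 0, 0]
    - [0, 0, 0, 0]
    - [0, 0, 0, 0]

```text
clock: 26.25
eef_pos: [551.7, -224.8, 185.5]
tcp_rot: [-3.139, 0.0, -0.066]
contact_force: [1.0, 7.3, 1.5]
opening: 0.494
```

>>> drive_tool:
  deltas:
    - [0, 0, 0, 0]
    - [0, 0, 0, 0]
    - [0, 0, 0, 0]
    - [0, 0, 0, 0]
    - [0, 0, 0, 0]
    - [0, 0, 0, 0]

```text
clock: 26.75
eef_pos: [551.7, -224.8, 185.5]
tcp_rot: [-3.139, 0.0, -0.066]
contact_force: [1.3, 7.2, 1.6]
opening: 0.503
```

```bash
python3 bar.py; python3 - <<'E'
from h import *
b,_,_=snap("scene");c,D,_=snap("side")
p=np.load("side.npz")["W"][D>0]
for x,y in((490,206),(543.6,140),(484,147),(551,200)):
    q=p[(np.hypot(p[:,0]-x,p[:,1]-y)<20)&(p[:,2]>72)&(p[:,2]<87)]
    if len(q)>5: print(len(q),cv2.minEnclosingCircle(q[:,:2].astype(np.float32)))
cv2.imwrite("pics/fin.png",np.hstack([cv2.resize(b[160:310,210:390],(432,360)),cv2.resize(c[110:310,250:430],(360,400))[:360]])[:,:,::-1])
E
```

```text
[ 551.68235362 -224.80726879  185.53904146] [1.2504391  7.1794795  1.64443346] 0.5033055155135123
4419
y [-9.35827593  3.74404788] z top 222.81034423343394 lean -0.01439545653176291
58 ((490.6168518066406, 208.72105407714844), 10.652328491210938)
51 ((544.7776489257812, 139.7157440185547), 11.06287670135498)
53 ((484.0238342285156, 149.52182006835938), 11.780206680297852)
56 ((551.339111328125, 201.6326141357422), 10.943153381347656)
```

View pics/fin.png

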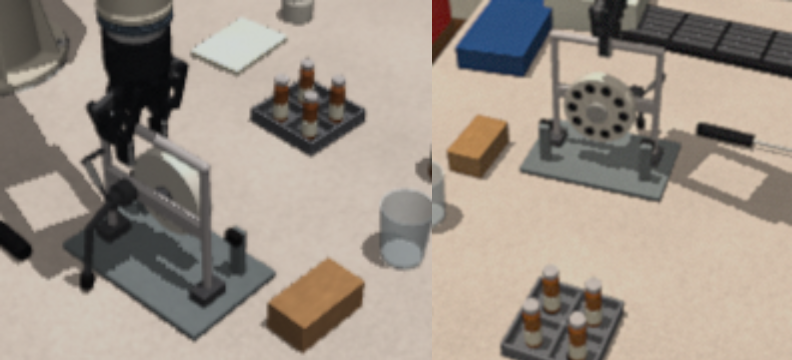

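The picture shows four vials upright in the tray (left half, around (308,95)), the kickstand pointing straight down with its foot at (88,282), and the frame held upright by the fingers. I am handing in.

```bash
python3 -c "
from h import *
print(job.sign_off())"
```

```text
the job is handed in; nothing more can be done
None
```

The job is done and handed in at about 27 s on the robot's clock. Both loose vials are in the empty pockets and let go, the kickstand is down, and the fingers hold the frame upright.

**Last checks:**
- **Vials:** each stands about 2–3 mm from its pad centre, and all four in the tray are upright.
- **Kickstand:** the depth images show the leg straight along the frame's −z, with its foot within about 5 mm of where it should be when fully down. The joint value itself cannot be read.
- **Frame:** it leans about −0.014 rad, against its stop. The fingers press with a steady 7 N (about 0.1 N change over 0.5 s).
- **Bystanders:** I measured only the two seated vials, which moved by no more than the cameras disagree (2–3 mm). I did not measure the others, but I moved nothing near them.

**What disagreed or failed:**
- **Fingertip position:** the depth images and the contact height on the leg both put the fingertips about 11–13 mm behind the reported TCP. The interface text says 17 mm ahead. I worked from the measured value.
- **First push on the kickstand:** because of that offset, my first push stopped short and never touched the leg. The second attempt, moved back over the leg, flipped it.
- **Cameras:** the scene and side cameras differed by a few mm in y, so I used the wrist camera for the fine positions.

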